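# Turn the wrongly parked pipette end for end

## Task

In the white rest tray the orange-trimmed pipette was put back the wrong way round. Lift it clear of the tray, turn it end for end without knocking the blue-trimmed pipette or the centrifuge, and lay it gently back in the middle of its own lane, straight, on the same side as before, so that its tip points to the green end wall as the blue one's does.

Things in the scene. Friction and masses are not known exactly. Their poses are not given: they have to be found in the camera images.
- orange_pipette: Micropipette with orange trim, 290 mm long, 27 high (all in mm), about 85 g, lying on its side, the wrong way round, in either lane. Origin: its underside, mid length. As it lies: z up, +y to the push button (y = +145), tip at y = -145. Grip its white handle: a straight bar, x = -19 to 0, y = -9 to 109, 26 mm high, 19 across; balance near y = 40. Finger hook: x = 0 to 23, y = 95 to 115.
- orange_tip (a point): Point in the orange pipette's tip, at x = -10, y = -140, z = 14 mm in the pipette's frame.
- blue_pipette: The same pipette with blue trim, same axes, lying the right way round in the other lane, tip to the green wall. Loose; must stay where it lies.
- rest_tray: Fixed white tray, 352 (x) by 216 (y), all in mm. Origin: centre of its underside, on the bench; z up, +x to the green end wall. Two grey lanes along x, 66 wide, centre lines y = +50 and -50, surface z = 18; a pipette is centred when its origin is on that line at x = 0. Green wall x = 166 to 176, top z = 59; white wall x = -166 to -176, top z = 44; rib at y = 0, 6 wide, top z = 24.
- mini_centrifuge: Fixed grey-white mini centrifuge on the bench at the left of the tray, body 160 mm across and 75 mm high; its clear round lid stands open over the far side of the body, leaning back, 140 mm wide, top at z = 232 mm. Origin: centre of its foot; z up, x away from the robot. A pipette held with its lowest part over 240 mm above the bench clears it.

How it is judged:
On the way:
1. the orange pipette is lifted clear: its underside is more than 60 mm above the tray's underside (z of orange_pipette in the frame of rest_tray above 0.06 m), for 0.2 s.
At the end, for the whole second after the job is handed in: The orange pipette lies flat on a lane of the tray (the one that the blue pipette leaves free), tip towards the green wall, within 25 mm of mid length along the lane, 20 mm of the lane's centre line and 10 degrees of its direction, at rest; the blue pipette is within 20 mm of where it started (x of orange_pipette in the frame of rest_tray between -0.025 and 0.025 m and (y of orange_pipette in the frame of rest_tray between 0.03 and 0.07 m or y of orange_pipette in the frame of rest_tray between -0.07 and -0.03 m) and z of orange_pipette in the frame of rest_tray between 0.012 and 0.024 m and angle between the y axis of orange_pipette and the x axis of rest_tray, either way round below 0.175 rad and x of orange_tip in the frame of rest_tray above 0.1 m and angle between orange_pipette's own z axis and vertical below 0.1 rad and linear speed of orange_pipette below 0.02 m/s and distance of blue_pipette from where it was at the start of the episode below 0.02 m); the robot touches nothing.
It fails at once if the blue pipette is moved by more than 20 mm (distance of blue_pipette from where it was at the start of the episode above 0.02 m).
It fails at once if the orange pipette strikes the centrifuge (contact force between orange_pipette and mini_centrifuge above 2 N).
It fails at once if the orange pipette is dropped or flung into the tray (faster than 0.6 m/s within about 20 mm of the lane) (z of orange_pipette in the frame of rest_tray below 0.04 m and linear speed of orange_pipette above 0.6 m/s).
It also fails if it takes over 48 s, if anything falls off the work surface, if the arm or the gripper's body presses on something with over 40 N, if the wrist force passes 120 N, or if a joint passes its speed limit or range.

## Robot

A 7-joint arm with a two-finger parallel gripper is mounted at the origin on a cart in front of the work surface, level with it; the furniture and walls round the work are solid. World frame = base frame: x ahead of the robot, y to its left, z up, the work surface at z = 0. Lengths are in m, angles in rad, forces in N, time in s.
With the tool pointing down it reaches from about 0.4 to 0.875 m from the base axis. Payload 19.3 kg.
Tool frame: the origin (TCP) lies at the very end of the fingers, on their centre line; the grasp point (between the pads) lies 19 mm behind it; z points along the fingers, y is the direction in which the jaws open and shut (so a half turn about z gives the same grasp; the last joint's range is limited). The gripper opens to 85 mm and grips with 20 to 120 N. Pads are 22 mm wide; open, the fingers measure 114 mm over their backs; the gripper's body (76 mm by 85 mm) begins 54 mm behind the grasp point. The pads swing forward as they close: fully open they stand 13 mm farther back than shut.
Start: joints at [-1.279, 0.521, -0.036, 1.599, 0.021, 1.021, -0.113], TCP at [0.221, 0.585, 0.231] pointing down, gripper open.
Joint ranges: [-2.91, 2.91], [-0.3, 2.13], [-1.5, 1.42], [0.17, 2.43], [-1.26, 4.41], [0.16, 1.93], [-2.52, 2.52]. Speed limits (rad/s): [1.89, 1.89, 2.39, 2.39, 3.01, 3.01, 3.01].

## Interface

Orientations are given as [roll, pitch, yaw] about the fixed x, y, z axes, in that order (R = Rz(yaw) Ry(pitch) Rx(roll)).
In Python, from workcell import telemetry, imaging, ticket gives the robot as it stands.
- The arm moves only by the tool carry_out, never from a script. Its argument "series" is a list of rows, each a list of 7 numbers: the shift along the tool's x, y, z in m, then the turn, a rotation vector about the tool's x, y, z in rad, then the closure in counts, from 0 (fully open) to 255 (shut). In form: [[tx, ty, tz, ax, ay, az, jaw], ...]. A call has 1 to 10 rows; each row is the pose to reach, as a shift and turn from the pose commanded when the call began, along the tool's axes at that moment; what a row does not reach only later rows make up. A row lasts 1/8 s, in which the tool goes at most 62.5 mm and 10.7 degrees, less where a joint would pass 70% of its speed; a pose out of reach is approached as far as the arm can. A call with a gripper value outside its range is refused whole. The fingers move at their own pace and stop on an object; "force" is the grip in N (left out, the last holds). Time passes only in rows, so rows that repeat a pose let the fingers close. It gives the time, the measured TCP pose, the force and the opening at its end, in the units of the state.
- telemetry.observe(): the state, without advancing time (a new reading comes with each control period).
- imaging.grab_frame(name): name is "side" or "top"; returns (picture, depth): 384x512x3 uint8, blue, green, red; 384x512 float32, m along the optical axis (not along the pixel's ray), 0 where there is no reading.
- imaging.camera_info(name): a dict with "mtx" (3x3 intrinsics, pixels), "dist_coeffs" ([k1, k2, p1, p2, k3] as OpenCV has them; the pictures are not rectified), "extrinsics" (4x4, takes a point from camera to world coordinates). Camera axes: x right, y down, z forward; pixel columns grow to the right and rows downward; lengths in m; the calibration is good to about 2 mm. A picture is of the moment at which its call begins. camera_info takes no time and is no camera call.
- ticket.job_done(): hands the job in, once; it reports no verdict.
The state is a dict: "clock": time; "qpos": joint angles; "qd": joint speeds; "joint_efforts": joint torques, N m; "position": TCP position; "tool_rot": TCP orientation; "force": force on the tool from outside, world axes, zero at the start; "moment": the same for the moment, N m; "grip_width": finger opening in m.
Only numpy, scipy, OpenCV 4.12 (cv2) and the standard library are available. Lean on these libraries where they do the work, as an engineer would, in place of code of your own. Each camera call takes 0.05 s, during which the arm holds its last target.

## Working session

There is one attempt and no reset: what is moved stays moved. The work goes in short steps, Python scripts to look and compute and a tool call to move; the robot and the scene stay as the last step left them, time stands still between calls to the robot, and variables do not carry over. Pictures are saved under pics/ and viewed, and the job is handed in when it is done.

Besides the shell and the picture viewer there is one more tool, called after ">>>" by a JSON object that holds its "fn" and its "kwargs", one argument or row to a line. carry_out: Moves the arm, as the interface text tells. Its arguments: {"type":"object","properties":{"series":{"type":"array"},"force":{"type":"number"}},"required":["series"]}

```bash
mkdir -p pics; ls
python3 - <<'E'
from workcell import telemetry, imaging
import cv2,numpy as np
print(telemetry.observe())
for n in("side","top"):
    p,d=imaging.grab_frame(n); i=imaging.camera_info(n)
    cv2.imwrite(f"pics/{n}0.png",p); np.savez(f"{n}0.npz",p=p,d=d)
    print(n,i,(d>0).mean())
E
```

```text
pics
{'clock': 0.0, 'qpos': array([-1.27919707,  0.52203641, -0.03632571,  1.59998654,  0.02118294,
        1.02107966, -0.11282198]), 'qd': array([ 0.00081001,  0.00064321, -0.00053667, -0.00258943, -0.00030723,
       -0.00153866, -0.00153491]), 'joint_efforts': array([ 4.49391318e-04, -9.27111769e+01,  1.98032275e+00, -3.69932663e+01,
        1.78470433e-02,  8.28297751e-03, -1.62053624e-05]), 'position': array([0.22113836, 0.58422321, 0.23071947]), 'tool_rot': array([-3.14046889e+00,  6.55335410e-05,  2.77975069e+00]), 'force': array([ 0.17363451, -0.14958068,  0.10429197]), 'moment': array([ 0.02177555, -0.01775771,  0.01598381]), 'grip_width': 0.08522905089439012}
side {'mtx': array([[462.94304823,   0.        , 252.00042339],
       [  0.        , 462.94304823, 197.29841845],
       [  0.        ,   0.        ,   1.        ]]), 'dist_coeffs': array([-0.15929949,  0.        ,  0.        ,  0.        ,  0.        ]), 'extrinsics': array([[ 0.80546199, -0.24659282,  0.53890906, -0.03533231],
       [-0.59215681, -0.37185807,  0.71489292, -0.80806194],
       [ 0.02411022, -0.89493774, -0.44553916,  0.42737271],
       [ 0.        ,  0.        ,  0.        ,  1.        ]])} 0.9960530598958334
top {'mtx': array([[432.97053381,   0.        , 256.02981015],
       [  0.        , 432.97053381, 184.49136984],
       [  0.        ,   0.        ,   1.        ]]), 'dist_coeffs': array([-0.08029635,  0.        ,  0.        ,  0.        ,  0.        ]), 'extrinsics': array([[-0.02022089, -0.99524094,  0.09532359,  0.34250458],
       [-0.99970076,  0.0188141 , -0.01563384, -0.1868428 ],
       [ 0.01376601, -0.0956112 , -0.99532356,  0.92203375],
       [ 0.        ,  0.        ,  0.        ,  1.        ]])} 0.99591064453125
```

View pics/top0.png

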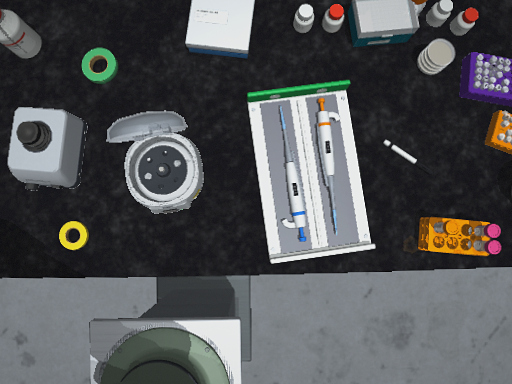

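View pics/side0.png

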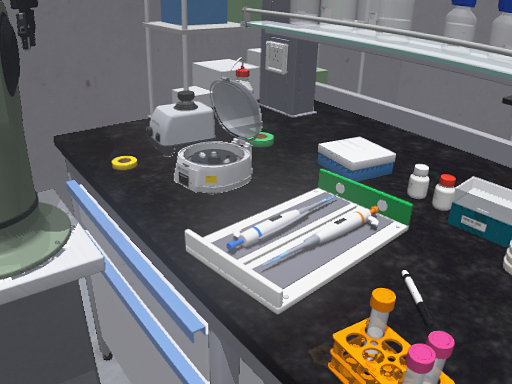

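The top view shows the orange pipette in the right lane (button about (322,103), tip about (336,235)) and the blue one in the left lane. The green wall is at the top and the centrifuge on the left at (163,165). Next I measure.

```bash
cat > h.py <<'E'
import cv2,numpy as np
from workcell import telemetry, imaging
def cloud(n,d):
    i=imaging.camera_info(n); h,w=d.shape
    uv=np.stack(np.meshgrid(np.arange(w),np.arange(h)),-1).reshape(-1,1,2).astype(np.float64)
    n2=cv2.undistortPoints(uv,i["mtx"],i["dist_coeffs"]).reshape(h,w,2)
    P=np.concatenate([n2*d[...,None],d[...,None]],-1)
    T=i["extrinsics"]; return P@T[:3,:3].T+T[:3,3]
def ray(n,uv,z):
    i=imaging.camera_info(n);T=i["extrinsics"]
    q=cv2.undistortPoints(np.array(uv,float).reshape(-1,1,2),i["mtx"],i["dist_coeffs"]).reshape(-1,2)
    r=np.c_[q,np.ones(len(q))]@T[:3,:3].T
    return T[:3,3]+r*((z-T[2,3])/r[:,2])[:,None]
E
python3 - <<'E'
from h import *
f=np.load("top0.npz");p,d=f["p"],f["d"];W=cloud("top",d)
hsv=cv2.cvtColor(p,cv2.COLOR_BGR2HSV)
np.set_printoptions(precision=4,suppress=True)
roi=np.zeros(d.shape,bool);roi[70:275,235:385]=1
H,S,V=hsv[...,0],hsv[...,1],hsv[...,2]
bench=W[...,2][250:270,20:60]; print("bench z",np.median(bench))
g=roi&(H>45)&(H<80)&(S>100)&(V>60); 
gt=g&(abs(W[...,2]-.059)<.004)
r=cv2.minAreaRect(W[gt][:,:2].astype(np.float32));print("green top",gt.sum(),r,np.median(W[gt][:,2]),cv2.boxPoints(r))
# whole tray
tr=roi&(W[...,2]>.008)&(W[...,2]<.07)
n,l,s,c=cv2.connectedComponentsWithStats(tr.astype(np.uint8));k=1+np.argmax(s[1:,4])
r=cv2.minAreaRect(W[l==k][:,:2].astype(np.float32));print("tray",r,cv2.boxPoints(r))
wt=roi&(abs(W[...,2]-.044)<.003)&(S<60)
n,l,s,c=cv2.connectedComponentsWithStats(wt.astype(np.uint8))
for k in range(1,n):
    if s[k,4]>60:print("white",s[k],cv2.minAreaRect(W[l==k][:,:2].astype(np.float32)))
o=roi&(H>5)&(H<22)&(S>130)&(V>80)
n,l,s,c=cv2.connectedComponentsWithStats(o.astype(np.uint8))
for k in range(1,n):
    if s[k,4]>3:print("orange",s[k],W[l==k].mean(0))
big=cv2.resize(p[75:270,240:380],None,fx=3,fy=3,interpolation=cv2.INTER_CUBIC);cv2.imwrite("pics/zoom0.png",big)
hm=np.clip(W[...,2]*255/.07,0,255).astype(np.uint8)[75:270,240:380]
cv2.imwrite("pics/hm0.png",cv2.resize(cv2.applyColorMap(hm,cv2.COLORMAP_JET),None,fx=3,fy=3,interpolation=0))
E
```

```text
bench z -0.0002334765856684129
green top 482 ((0.6233558654785156, -0.2934573292732239), (0.011424129828810692, 0.21374180912971497), 6.225537300109863) 0.05875993138560154 [[ 0.6061 -0.1878]
 [ 0.6293 -0.4003]
 [ 0.6406 -0.3991]
 [ 0.6174 -0.1866]]
tray ((0.4547102451324463, -0.3136295676231384), (0.35406920313835144, 0.21758204698562622), 6.459982395172119) [[ 0.2666 -0.2254]
 [ 0.291  -0.4416]
 [ 0.6429 -0.4018]
 [ 0.6184 -0.1856]]
white [319 110  10  12  75] ((0.5674600601196289, -0.34283578395843506), (0.024348068982362747, 0.01807338371872902), 10.598007202148438)
white [320 125  13  49 340] ((0.49797701835632324, -0.34876593947410583), (0.10101541876792908, 0.0214473195374012), 3.8345890045166016)
white [289 164  14  48 320] ((0.4195478558540344, -0.2793886363506317), (0.09844419360160828, 0.019558893516659737), 7.0072526931762695)
white [294 215  11  13  82] ((0.35097628831863403, -0.28712815046310425), (0.02423887327313423, 0.01744479313492775), 9.956987380981445)
white [270 244 106  20 473] ((0.28417351841926575, -0.3326818346977234), (0.010020313784480095, 0.21608395874500275), 6.504473686218262)
orange [318  98   7  13  58] [ 0.5971 -0.3417  0.0359]
orange [319 122  12   4  31] [ 0.5517 -0.3453  0.0434]
```

View pics/zoom0.png

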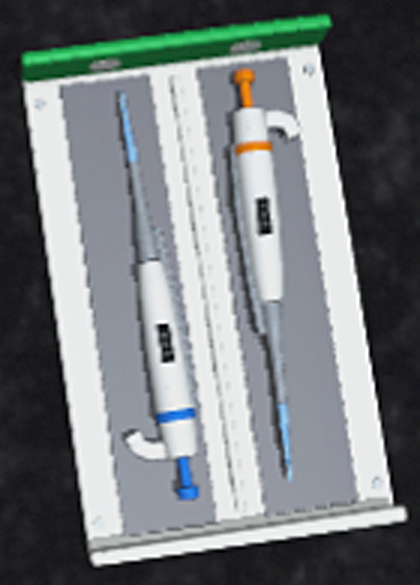

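View pics/hm0.png

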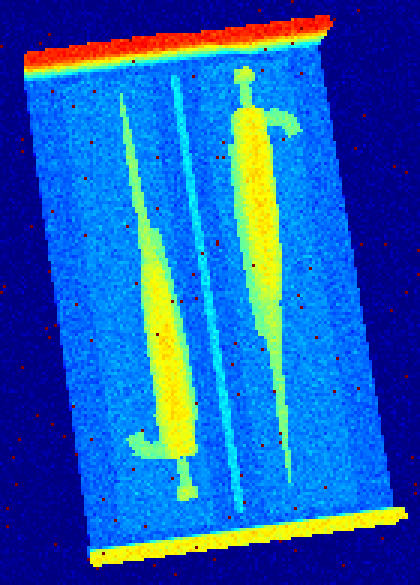

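Run:
```python
from h import *
np.set_printoptions(precision=4,suppress=True)
f=np.load("top0.npz");p,d=f["p"],f["d"];W=cloud("top",d)
hsv=cv2.cvtColor(p,cv2.COLOR_BGR2HSV)
C=np.array([.4542,-.3133]);th=np.radians(6.45);R=np.array([[np.cos(th),np.sin(th)],[-np.sin(th),np.cos(th)]])
T=(W[...,:2]-C)@R.T; z=W[...,2]
lane=(abs(T[...,0])<.160)
for nm,s in(("orange",-1),("blue",1)):
    m=lane&(T[...,1]*s>.006)&(T[...,1]*s<.1)&(z>.027)&(z<.06)
    t=T[m];print(nm,"extent",t.min(0),t.max(0))
    # white handle bar top
    h=m&(z>.036)
    # split in bins along x, mid of lateral extent
    a=T[h]
    for x in np.arange(-.14,.15,.02):
        q=a[(a[:,0]>=x)&(a[:,0]<x+.02)]
        if len(q)>3: print(round(x+.01,3),q[:,1].min(),q[:,1].max(),np.median(q[:,1]),len(q))
    vx,vy,x0,y0=cv2.fitLine(a.astype(np.float32),cv2.DIST_HUBER,0,.01,.01).ravel();print("line deg",np.degrees(np.arctan(vy/vx)),x0,y0)
c=np.zeros(z.shape,bool);c[90:230,100:215]=1;c&=(z>.02)&(z<.3)
n,l,s,_=cv2.connectedComponentsWithStats(c.astype(np.uint8));k=1+np.argmax(s[1:,4]);w=W[l==k];print("centrifuge",w.min(0),w.max(0))
m=(z>.03)&(z<.5)&(W[...,0]>.2)&(abs(W[...,1]+.3)<.35)&((abs(T[...,0])>.18)|(abs(T[...,1])>.115))
n,l,s,_=cv2.connectedComponentsWithStats(m.astype(np.uint8))
for k in range(1,n):
    if s[k,4]>30:print("obj",W[l==k].min(0),W[l==k].max(0))
```

```text
orange extent [-0.1385 -0.08  ] [ 0.1513 -0.0242]
-0.07 -0.03973648103586569 -0.03530042003519722 -0.03688753348276118 6
-0.05 -0.04174843521202802 -0.0338971640941642 -0.03680337203036252 14
-0.03 -0.04355090820671799 -0.030005349590446383 -0.03756191009339943 41
-0.01 -0.04752317625754523 -0.03030078869593248 -0.038102216098955616 71
0.01 -0.05084855428562168 -0.029187130342307424 -0.0386776283920498 94
0.03 -0.05089880050422171 -0.026333212373633907 -0.03843299174400095 103
0.05 -0.05340663190988899 -0.024609486430794268 -0.039567626498312185 116
0.07 -0.05409187575529946 -0.027873060408407046 -0.040080257251616555 113
0.09 -0.0555622735463294 -0.029525467918260904 -0.04167190667148841 114
0.11 -0.07062528946831026 -0.03148359492056735 -0.04245233493559005 107
0.13 -0.04660303781943316 -0.03427260390561645 -0.04360280596482809 12
0.15 -0.05092741111369856 -0.03778406650216109 -0.04433284975731902 23
line deg -2.2252162 0.050006736 -0.04033835
blue extent [-0.1409  0.0215] [0.1445 0.072 ]
-0.13 0.031253769191937605 0.042545411833400944 0.036545155079529434 22
-0.11 0.02638507961469
[... 586 characters left out ...]
4026550882512357 18
0.07 0.03941899958960922 0.04366735303244799 0.04163450901169813 7
0.09 0.0404492343337464 0.04526489277765261 0.04313743199796061 8
line deg 0.7261528 -0.04361406 0.038613047
centrifuge [ 0.3722 -0.0911  0.0201] [0.5585 0.0619 0.2309]
obj [ 0.7092 -0.2043  0.0301] [ 0.8252 -0.0568  0.0577]
obj [ 0.7351 -0.5775  0.0303] [ 0.8233 -0.415   0.0891]
obj [ 0.7827 -0.6327  0.0305] [ 0.8252 -0.5948  0.0719]
obj [ 0.7678 -0.3307  0.0301] [ 0.8036 -0.2903  0.0725]
obj [ 0.7681 -0.3962  0.0301] [ 0.806  -0.3562  0.0719]
obj [ 0.6693 -0.6286  0.0301] [ 0.7294 -0.5663  0.0672]
obj [ 0.3722 -0.0903  0.03  ] [0.5585 0.05   0.2309]
obj [ 0.2741 -0.65    0.03  ] [ 0.352  -0.5453  0.1118]
```

```bash
cat >> h.py <<'E'
from scipy.spatial.transform import Rotation as Ro
def rows(pts,start=None):
    """pts: list of (x,y,z,yaw,n): shifts in present tool axes"""
    s=telemetry.observe();p0=s["position"];R0=Ro.from_euler("xyz",s["tool_rot"])
    print("now",p0.round(4),s["tool_rot"].round(4),"w",round(s["grip_width"],4),"t",round(float(s["clock"]),2),"q",s["qpos"].round(2))
    for x,y,z,w,n in pts:
        t=R0.inv().apply(np.array([x,y,z])-p0);r=(R0.inv()*Ro.from_euler("xyz",[np.pi,0,w])).as_rotvec()
        L=np.linalg.norm(t);A=np.degrees(np.linalg.norm(r))
        print("dist %.3f ang %.1f"%(L,A),np.round(t,4).tolist(),np.round(r,4).tolist())
E
python3 - <<'E'
from h import *
rows([(.25,.58,.33,2.85,0),(.45,.25,.34,2.95,0),(.5,0.1,.34,3.0,0),(.5043,-.3474,.3,3.213,0)])
E
```

```text
now [0.2212 0.5843 0.2308] [-3.1406e+00  1.0000e-04  2.7798e+00] w 0.0854 t 0.1 q [-1.28  0.52 -0.04  1.6   0.02  1.02 -0.11]
dist 0.103 ang 4.0 [-0.0285, 0.0061, -0.0992] [-0.001, 0.0, -0.0702]
dist 0.420 ang 9.8 [-0.3324, -0.2317, -0.109] [-0.001, -0.0, -0.1702]
dist 0.569 ang 12.6 [-0.4322, -0.3543, -0.1088] [-0.001, -0.0, -0.2202]
dist 0.976 ang 24.8 [-0.5946, -0.7712, -0.0684] [-0.001, -0.0002, -0.4332]
```

>>> {"fn": "carry_out", "kwargs": {
  "series": [
    [-0.015,0.003,-0.05,0,0,-0.035,135],
    [-0.03,0.0,-0.1,0,0,-0.07,135],
    [-0.067,-0.029,-0.109,0,0,-0.08,135],
    [-0.105,-0.058,-0.109,0,0,-0.095,135],
    [-0.143,-0.087,-0.109,0,0,-0.11,135],
    [-0.18,-0.116,-0.109,0,0,-0.12,135],
    [-0.218,-0.145,-0.109,0,0,-0.135,135],
    [-0.256,-0.174,-0.109,0,0,-0.145,135],
    [-0.294,-0.203,-0.109,0,0,-0.16,135],
    [-0.332,-0.232,-0.109,0,0,-0.17,135]
  ]
}}

```text
clock: 1.35
position: [0.4502, 0.2486, 0.3402]
tool_rot: [-3.141, -0.0, 2.95]
force: [0.6, 0.8, -0.5]
grip_width: 0.0403
```

Run:
```python
from h import *
rows([(.5,0.05,.34,3.0,0),(.5043,-.3474,.3,3.213,0)])
```

```text
now [0.4502 0.2486 0.3402] [-3.1415e+00 -2.0000e-04  2.9502e+00] w 0.0403 t 1.35 q [-0.7   0.24  0.09  1.75 -0.02  1.16  0.78]
dist 0.205 ang 2.9 [-0.0867, -0.1855, 0.0002] [-0.0001, -0.0002, -0.0498]
dist 0.600 ang 15.1 [-0.1665, -0.5748, 0.0402] [-0.0001, -0.0002, -0.2628]
```

>>> {"fn": "carry_out", "kwargs": {
  "series": [
    [-0.022,-0.047,0,0,0,-0.013,135],
    [-0.044,-0.093,0,0,0,-0.025,135],
    [-0.066,-0.14,0,0,0,-0.037,135],
    [-0.087,-0.186,0,0,0,-0.05,135],
    [-0.097,-0.235,0,0,0,-0.075,135],
    [-0.107,-0.284,0,0,0,-0.1,135],
    [-0.117,-0.333,0,0,0,-0.13,135],
    [-0.127,-0.382,0,0,0,-0.155,135],
    [-0.137,-0.431,0,0,0,-0.185,135],
    [-0.147,-0.48,0,0,0,-0.21,135]
  ]
}}

```text
clock: 2.6
position: [0.5022, -0.2507, 0.3402]
tool_rot: [3.141, -0.0, -3.122]
force: [0.1, 0.5, 0.1]
grip_width: 0.0398
```

Run:
```python
from h import *
rows([(.5043,-.3474,.2,3.213,0),(.5043,-.3474,.1,3.213,0)])
```

```text
now [ 0.5022 -0.2507  0.3402] [ 3.1414e+00 -2.0000e-04 -3.1222e+00] w 0.0398 t 2.6 q [ 0.09  0.33  0.36  1.64 -0.12  1.19  2.07]
dist 0.170 ang 3.0 [-0.0003, -0.0968, 0.1402] [0.0002, -0.0002, -0.052]
dist 0.259 ang 3.0 [-0.0003, -0.0968, 0.2402] [0.0002, -0.0002, -0.052]
```

>>> {"fn": "carry_out", "kwargs": {
  "series": [
    [0,-0.025,0.03,0,0,-0.013,135],
    [0,-0.05,0.065,0,0,-0.026,135],
    [0,-0.075,0.1,0,0,-0.04,135],
    [0,-0.097,0.14,0,0,-0.052,135],
    [0,-0.097,0.17,0,0,-0.052,135],
    [0,-0.097,0.2,0,0,-0.052,135],
    [0,-0.097,0.22,0,0,-0.052,135],
    [0,-0.097,0.24,0,0,-0.052,135],
    [0,-0.097,0.24,0,0,-0.052,135]
  ]
}}

```text
clock: 3.72
position: [0.5034, -0.3457, 0.099]
tool_rot: [3.14, -0.002, -3.071]
force: [0.3, -0.4, 0.1]
grip_width: 0.0401
```

Run:
```python
from h import *
rows([(.5043,-.3474,.022,3.213,0)])
for n in("side","top"):
    p,d=imaging.grab_frame(n); cv2.imwrite(f"pics/{n}1.png",p)
    z=p[110:300,170:420] if n=="side" else p[60:290,220:400]
    cv2.imwrite(f"pics/{n}1z.png",cv2.resize(z,None,fx=2.5,fy=2.5,interpolation=cv2.INTER_CUBIC))
```

```text
now [ 0.5034 -0.3457  0.099 ] [ 3.1401e+00 -2.3000e-03 -3.0714e+00] w 0.0401 t 3.73 q [ 0.32  0.68  0.27  1.75 -0.25  0.74  2.36]
dist 0.077 ang 0.2 [-0.001, -0.0019, 0.077] [0.0015, -0.0023, -0.0012]
```

View pics/side1z.png

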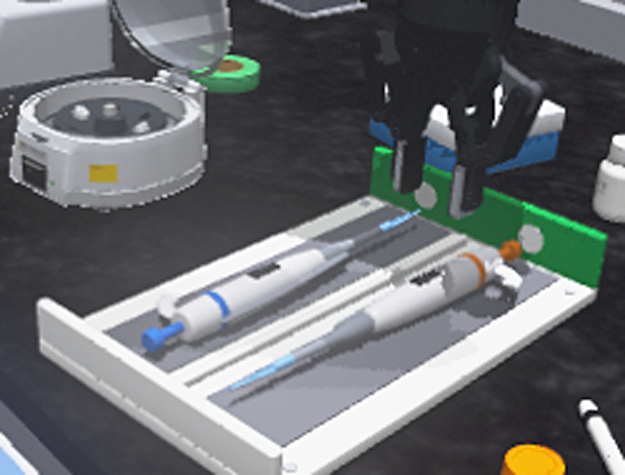

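View pics/top1z.png

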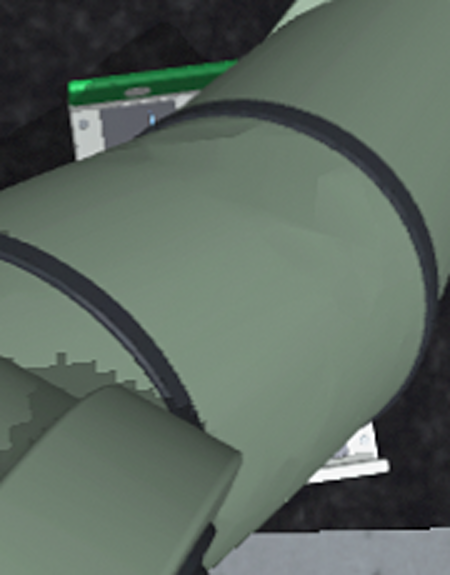

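Top view is blocked by the arm. In the side view the open jaws stand above the handle (label near (425,278) in the zoom). I'll cross-check the handle position from the side depth.

Run:
```python
from h import *
f=np.load("side0.npz");p,d=f["p"],f["d"];W=cloud("side",d)
C=np.array([.4542,-.3133]);th=np.radians(6.45);R=np.array([[np.cos(th),np.sin(th)],[-np.sin(th),np.cos(th)]])
T=(W[...,:2]-C)@R.T; z=W[...,2]
m=(abs(T[...,0])<.16)&(T[...,1]<-.01)&(T[...,1]>-.1)&(z>.039)&(z<.05)
a=T[m]
for x in np.arange(-.03,.13,.02):
    q=a[(a[:,0]>=x)&(a[:,0]<x+.02)]
    print(round(x+.01,3),len(q),q[:,1].min().round(4),q[:,1].max().round(4),np.median(q[:,1]).round(4))
```

```text
-0.02 4 -0.0417 -0.0374 -0.0396
0.0 38 -0.0458 -0.0328 -0.0397
0.02 56 -0.0475 -0.0326 -0.0414
0.04 64 -0.051 -0.033 -0.0436
0.06 59 -0.0515 -0.0331 -0.0447
0.08 59 -0.0523 -0.033 -0.046
0.1 40 -0.0524 -0.0345 -0.0446
0.12 17 -0.0494 -0.0365 -0.0445
```

>>> {"fn": "carry_out", "kwargs": {
  "series": [
    [-0.001,-0.003,0.015,0,0,0,135],
    [-0.001,-0.003,0.03,0,0,0,135],
    [-0.001,-0.003,0.045,0,0,0,135],
    [-0.001,-0.003,0.058,0,0,0,135],
    [-0.001,-0.003,0.068,0,0,0,135],
    [-0.001,-0.003,0.074,0,0,0,135],
    [-0.001,-0.003,0.076,0,0,0,135],
    [-0.001,-0.003,0.076,0,0,0,135]
  ]
}}

```text
clock: 4.82
position: [0.5055, -0.3492, 0.0245]
tool_rot: [-3.141, 0.0, -3.071]
force: [-0.1, 0.0, 0.2]
grip_width: 0.04
```

Run:
```python
from h import *
rows([(.5043,-.349,.023,3.213,0)]); print(telemetry.observe()["force"])
p,d=imaging.grab_frame("side")
cv2.imwrite(f"pics/side2z.png",cv2.resize(p[110:300,170:420],None,fx=2.5,fy=2.5,interpolation=cv2.INTER_CUBIC))
```

```text
now [ 0.5055 -0.3492  0.0245] [-3.1414e+00  2.0000e-04 -3.0714e+00] w 0.04 t 4.83 q [ 0.36  0.8   0.23  1.77 -0.29  0.61  2.39]
dist 0.002 ang 0.1 [0.0012, 0.0003, 0.0015] [-0.0002, 0.0002, -0.0013]
[-0.1028707   0.01805897  0.22672313]
```

View pics/side2z.png

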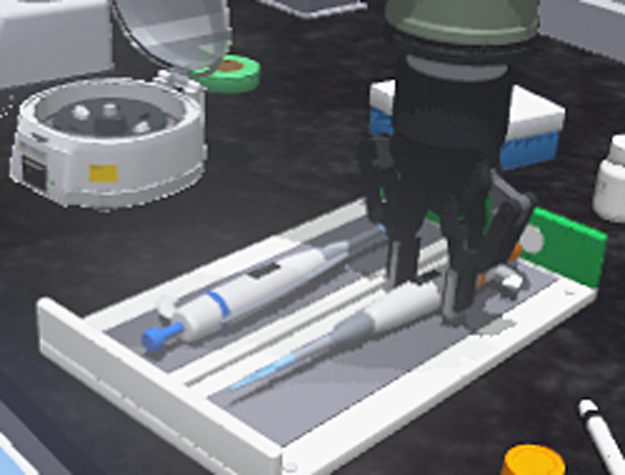

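The jaws straddle the handle (zoom (405,280) and (460,300)), clear of the blue pipette. Closing.

>>> {"fn": "carry_out", "kwargs": {
  "series": [
    [0,0,0.001,0,0,0,165],
    [0,0,0.001,0,0,0,185],
    [0,0,0.001,0,0,0,205],
    [0,0,0.001,0,0,0,230],
    [0,0,0.001,0,0,0,230],
    [0,0,0.001,0,0,0,230]
  ],
  "force": 50
}}

```text
clock: 5.62
position: [0.5055, -0.3492, 0.0236]
tool_rot: [-3.141, 0.0, -3.072]
force: [-1.1, 1.1, 5.0]
grip_width: 0.0184
```

>>> {"fn": "carry_out", "kwargs": {
  "series": [
    [0,0,-0.004,0,0,0,230],
    [0,0,-0.012,0,0,0,230],
    [0,0,-0.022,0,0,0,230],
    [0,0,-0.035,0,0,0,230],
    [0,0,-0.05,0,0,0,230],
    [0,0,-0.065,0,0,0,230],
    [0,0,-0.08,0,0,0,230],
    [0,0,-0.1,0,0,0,230],
    [0,0,-0.12,0,0,0,230],
    [0,0,-0.12,0,0,0,230]
  ]
}}

```text
clock: 6.88
position: [0.506, -0.3495, 0.145]
tool_rot: [-3.14, 0.002, -3.071]
force: [0.0, -1.0, -1.2]
grip_width: 0.0178
```

Run:
```python
from h import *
rows([(.42,-.377,.26,1.64,0)]); print(telemetry.observe()["force"])
for n in ("side","top"):
    p,d=imaging.grab_frame(n);np.savez(n+"3.npz",p=p,d=d);cv2.imwrite(f"pics/{n}3.png",p)
cv2.imwrite(f"pics/side3z.png",cv2.resize(np.load("side3.npz")["p"][60:300,170:420],None,fx=2.4,fy=2.4,interpolation=cv2.INTER_CUBIC))
```

```text
now [ 0.506  -0.3495  0.145 ] [-3.1403e+00  2.1000e-03 -3.0714e+00] w 0.0178 t 6.88 q [ 0.31  0.63  0.3   1.72 -0.23  0.83  2.35]
dist 0.146 ang 90.1 [0.0875, -0.0216, -0.1152] [0.0006, 0.0027, 1.5717]
[ 0.00862146 -0.98906701 -1.15351741]
```

View pics/side3z.png

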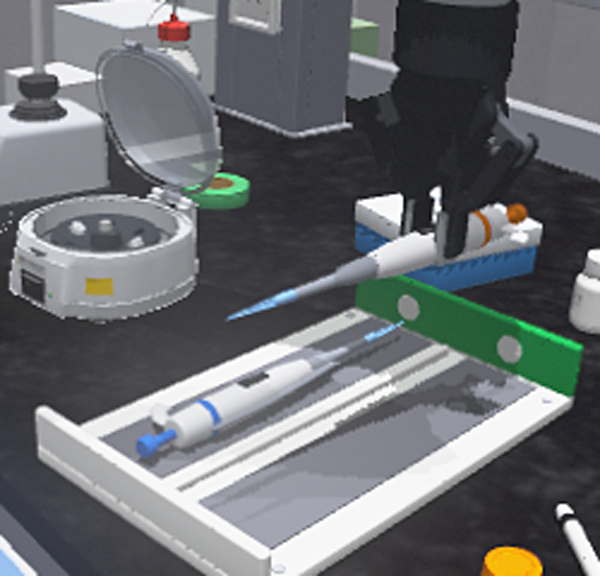

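The pipette is lifted level: tip about (230,318) and orange button about (517,212) in the zoom. The blue one is unmoved. I'll measure the in-hand pose.

```bash
cat > ih.py <<'E'
from h import *
import sys
f=np.load(sys.argv[1]);p,d=f["p"],f["d"];W=cloud("side",d)
s=telemetry.observe();P=s["position"];w=s["tool_rot"][2]
np.set_printoptions(precision=4,suppress=True)
ux=np.array([np.cos(w),np.sin(w)]);uy=np.array([np.sin(w),-np.cos(w)])
D=W[...,:2]-P[:2];a=D@ux;b=D@uy;z=W[...,2]
m=(abs(b)<.04)&(abs(a)<.22)&(z>P[2]-.05)&(z<P[2]+.03)
print("extent along tool x",np.percentile(a[m],[.3,99.7]))
for x in np.arange(-.12,.2,.02):
    k=m&(a>=x)&(a<x+.02)
    if k.sum()>3:print("%.3f n%d b %.4f..%.4f med z %.4f..%.4f med %.4f"%(x+.01,k.sum(),b[k].min(),b[k].max(),z[k].min()-P[2],z[k].max()-P[2],np.median(z[k])-P[2]))
E
python3 ih.py side3.npz
```

```text
extent along tool x [-0.0995  0.1814]
-0.110 n4 b -0.0061..-0.0034 med z 0.0064..0.0154 med 0.0123
-0.090 n44 b -0.0091..0.0045 med z 0.0025..0.0161 med 0.0108
-0.070 n86 b -0.0334..0.0057 med z 0.0020..0.0216 med 0.0125
-0.050 n119 b -0.0367..0.0023 med z -0.0032..0.0238 med 0.0136
-0.030 n82 b -0.0142..-0.0010 med z 0.0000..0.0226 med 0.0129
-0.010 n65 b -0.0235..0.0109 med z 0.0006..0.0300 med 0.0221
0.010 n311 b -0.0238..0.0231 med z -0.0007..0.0299 med 0.0201
0.030 n141 b -0.0140..0.0075 med z -0.0005..0.0214 med 0.0154
0.050 n146 b -0.0129..0.0101 med z -0.0001..0.0199 med 0.0139
0.070 n103 b -0.0099..0.0112 med z 0.0019..0.0170 med 0.0121
0.090 n81 b -0.0076..0.0084 med z 0.0035..0.0150 med 0.0109
0.110 n53 b -0.0053..0.0016 med z 0.0055..0.0133 med 0.0107
0.130 n54 b -0.0044..0.0015 med z 0.0056..0.0123 med 0.0101
0.150 n47 b -0.0050..0.0012 med z 0.0057..0.0121 med 0.0094
0.170 n30 b -0.0035..0.0003 med z 0.0069..0.0105 med 0.0092
0.190 n8 b -0.0028..0.0000 med z 0.0071..0.0097 med 0.0089
```

>>> {"fn": "carry_out", "kwargs": {
  "series": [
    [0.005,-0.002,-0.02,0,0,0.05,230],
    [0.012,-0.004,-0.045,0,0,0.15,230],
    [0.022,-0.007,-0.07,0,0,0.3,230],
    [0.032,-0.01,-0.085,0,0,0.45,230],
    [0.042,-0.012,-0.085,0,0,0.6,230],
    [0.052,-0.014,-0.085,0,0,0.75,230],
    [0.062,-0.016,-0.085,0,0,0.9,230],
    [0.072,-0.018,-0.085,0,0,1.05,230],
    [0.08,-0.02,-0.085,0,0,1.2,230],
    [0.085,-0.02,-0.085,0,0,1.35,230]
  ]
}}

```text
clock: 8.22
position: [0.4213, -0.375, 0.2275]
tool_rot: [-3.141, -0.001, 1.856]
force: [-0.7, -0.0, -1.3]
grip_width: 0.018
```

Run:
```python
from h import *
rows([(.4202,-.377,.2,.1126,0)]); print(telemetry.observe()["force"])
```

```text
now [ 0.4213 -0.375   0.2275] [-3.1405e+00 -8.0000e-04  1.8564e+00] w 0.018 t 8.22 q [ 0.13  0.52  0.71  1.79 -0.4   0.98  1.29]
dist 0.028 ang 99.9 [-0.0017, -0.0016, 0.0275] [-0.0015, 0.0004, 1.7438]
[-0.71247075 -0.03201244 -1.28068482]
```

>>> {"fn": "carry_out", "kwargs": {
  "series": [
    [0,0,0,0,0,0.15,230],
    [0,0,0,0,0,0.3,230],
    [0,0,0,0,0,0.47,230],
    [0,0,0,0,0,0.64,230],
    [0,0,0,0,0,0.81,230],
    [0,0,0,0,0,0.98,230],
    [-0.001,-0.001,0.005,0,0,1.15,230],
    [-0.001,-0.001,0.01,0,0,1.32,230],
    [-0.001,-0.001,0.02,0,0,1.47,230],
    [-0.001,-0.001,0.027,0,0,1.6,230]
  ]
}}

```text
clock: 9.48
position: [0.421, -0.376, 0.2002]
tool_rot: [-3.141, 0.001, 0.257]
force: [-0.4, -0.4, -0.9]
grip_width: 0.0178
```

Run:
```python
from h import *
rows([(.4202,-.377,.1,.1126,0)]); print(telemetry.observe()["force"])
```

```text
now [ 0.421  -0.376   0.2002] [-3.1409e+00  1.4000e-03  2.5720e-01] w 0.0178 t 9.47 q [-0.06  0.75  1.1   1.83 -0.76  1.07  0.03]
dist 0.100 ang 8.3 [-0.0009, 0.0008, 0.1002] [-0.0005, 0.0014, 0.1446]
[-0.4071507  -0.38781006 -0.85358544]
```

>>> {"fn": "carry_out", "kwargs": {
  "series": [
    [-0.001,0.001,0.01,0,0,0.07,230],
    [-0.001,0.001,0.03,0,0,0.145,230],
    [-0.001,0.001,0.05,0,0,0.145,230],
    [-0.001,0.001,0.07,0,0,0.145,230],
    [-0.001,0.001,0.085,0,0,0.145,230],
    [-0.001,0.001,0.095,0,0,0.145,230],
    [-0.001,0.001,0.1,0,0,0.145,230],
    [-0.001,0.001,0.1,0,0,0.145,230],
    [-0.001,0.001,0.1,0,0,0.145,230]
  ]
}}

```text
clock: 10.6
position: [0.4208, -0.3777, 0.1017]
tool_rot: [3.141, -0.0, 0.117]
force: [0.8, 0.1, -0.7]
grip_width: 0.018
```

```bash
python3 - <<'E'
from h import *
rows([(.4202,-.377,.025,.1126,0)]); print(telemetry.observe()["force"])
for n in ("side","top"):
    p,d=imaging.grab_frame(n);np.savez(n+"4.npz",p=p,d=d);cv2.imwrite(f"pics/{n}4.png",p)
cv2.imwrite(f"pics/side4z.png",cv2.resize(np.load("side4.npz")["p"][80:300,170:420],None,fx=2.4,fy=2.4,interpolation=cv2.INTER_CUBIC))
E
python3 ih.py side4.npz
```

```text
now [ 0.4208 -0.3777  0.1017] [ 3.1412e+00 -4.0000e-04  1.1690e-01] w 0.018 t 10.6 q [ 0.01  0.88  0.99  1.9  -0.94  0.92  0.01]
dist 0.077 ang 0.2 [-0.0005, -0.0007, 0.0767] [0.0004, -0.0004, 0.0042]
[ 0.77023832  0.13586085 -0.74586855]
extent along tool x [-0.106   0.2145]
-0.110 n82 b -0.0070..0.0079 med z 0.0004..0.0144 med 0.0088
-0.090 n56 b -0.0028..0.0070 med z 0.0020..0.0147 med 0.0095
-0.070 n318 b -0.0345..0.0130 med z -0.0042..0.0200 med 0.0095
-0.050 n213 b -0.0336..0.0169 med z -0.0060..0.0211 med 0.0140
-0.030 n176 b -0.0089..0.0170 med z -0.0020..0.0204 med 0.0153
-0.010 n371 b -0.0235..0.0234 med z -0.0014..0.0300 med 0.0186
0.010 n89 b -0.0110..0.0239 med z -0.0012..0.0296 med 0.0207
0.030 n62 b 0.0041..0.0158 med z -0.0003..0.0172 med 0.0099
0.050 n68 b 0.0026..0.0144 med z 0.0060..0.0167 med 0.0107
0.070 n63 b 0.0006..0.0133 med z 0.0058..0.0139 med 0.0095
0.090 n35 b -0.0015..0.0098 med z 0.0060..0.0129 med 0.0102
0.110 n33 b -0.0024..0.0031 med z 0.0047..0.0114 med 0.0098
0.130 n32 b -0.0034..0.0036 med z 0.0046..0.0111 med 0.0089
0.150 n21 b -0.0025..0.0026 med z 0.0055..0.0107 med 0.0090
0.170 n12 b -0.0010..0.0020 med z 0.0062..0.0091 med 0.0086
```

View pics/side4z.png

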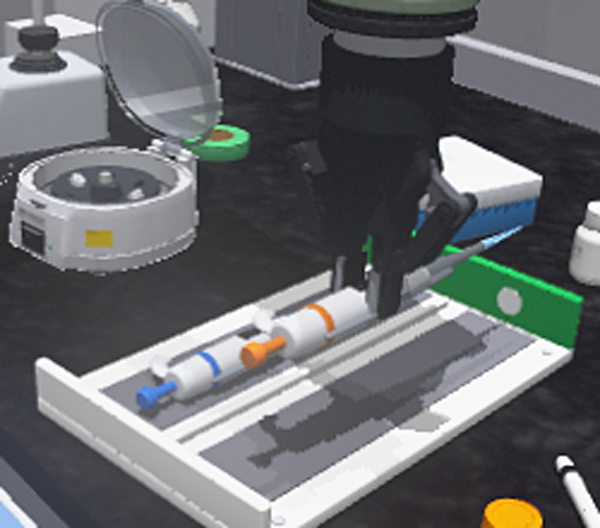

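Turned: tip at (520,232) towards the green wall, button at (250,352). It is over its own lane and level. Lowering slowly.

>>> {"fn": "carry_out", "kwargs": {
  "series": [
    [-0.0005,0,0.015,0,0,0.004,230],
    [-0.0005,0,0.03,0,0,0.004,230],
    [-0.0005,0,0.045,0,0,0.004,230],
    [-0.0005,0,0.057,0,0,0.004,230],
    [-0.0005,0,0.066,0,0,0.004,230],
    [-0.0005,0,0.071,0,0,0.004,230],
    [-0.0005,0,0.074,0,0,0.004,230],
    [-0.0005,0,0.075,0,0,0.004,230],
    [-0.0005,0,0.076,0,0,0.004,230],
    [-0.0005,0,0.076,0,0,0.004,230]
  ]
}}

```text
clock: 11.95
position: [0.4202, -0.3775, 0.0254]
tool_rot: [3.142, -0.0, 0.113]
force: [0.7, 0.4, -0.6]
grip_width: 0.0179
```

Run:
```python
from h import *
rows([(.4202,-.377,.0236,.1126,0)]); print(telemetry.observe()["force"])
p,d=imaging.grab_frame("side")
cv2.imwrite(f"pics/side5z.png",cv2.resize(p[80:300,170:420],None,fx=2.4,fy=2.4,interpolation=cv2.INTER_CUBIC))
```

```text
now [ 0.4202 -0.3775  0.0254] [ 3.1415e+00 -1.0000e-04  1.1280e-01] w 0.0179 t 11.95 q [ 0.07  0.97  0.87  1.92 -1.06  0.81  0.1 ]
dist 0.002 ang 0.0 [0.0001, -0.0005, 0.0018] [0.0001, -0.0001, 0.0002]
[ 0.74275974  0.3882791  -0.56378449]
```

View pics/side5z.png

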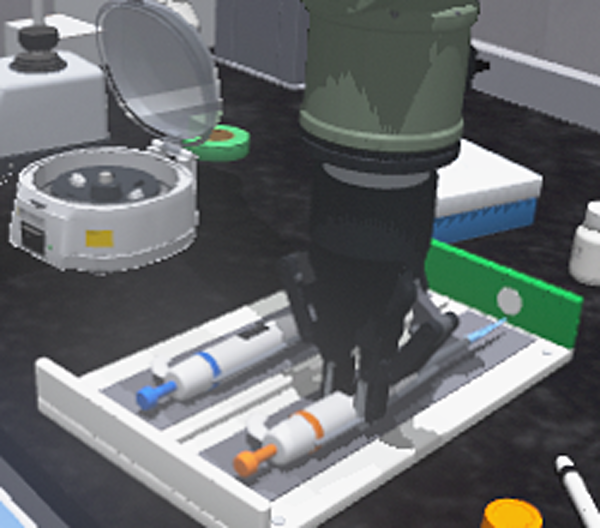

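Just above the lane with no contact force yet. I'll lower about 2 mm in small steps.

>>> {"fn": "carry_out", "kwargs": {
  "series": [
    [0,0,0.0005,0,0,0,230],
    [0,0,0.001,0,0,0,230],
    [0,0,0.0015,0,0,0,230],
    [0,0,0.0018,0,0,0,230],
    [0,0,0.0018,0,0,0,230]
  ]
}}

```text
clock: 12.62
position: [0.4201, -0.3776, 0.0236]
tool_rot: [3.142, -0.0, 0.113]
force: [-0.9, 0.9, 2.8]
grip_width: 0.0176
```

>>> {"fn": "carry_out", "kwargs": {
  "series": [
    [0,0,0,0,0,0,195],
    [0,0,0,0,0,0,185],
    [0,0,0,0,0,0,175],
    [0,0,0,0,0,0,170],
    [0,0,0,0,0,0,165],
    [0,0,0,0,0,0,165]
  ]
}}

```text
clock: 13.38
position: [0.4201, -0.3775, 0.0235]
tool_rot: [3.142, 0.0, 0.113]
force: [-0.1, -0.7, -0.2]
grip_width: 0.03
```

>>> {"fn": "carry_out", "kwargs": {
  "series": [
    [0,0,-0.005,0,0,0,165],
    [0,0,-0.012,0,0,0,165],
    [0,0,-0.022,0,0,0,165],
    [0,0,-0.04,0,0,0,165],
    [0,0,-0.07,0,0,0,165],
    [0,0,-0.11,0,0,0,165],
    [0,0,-0.15,0,0,0,165],
    [0,0,-0.2,0,0,0,165],
    [0,0,-0.25,0,0,0,165],
    [0,0,-0.29,0,0,0,165]
  ]
}}

```text
clock: 14.62
position: [0.4195, -0.3776, 0.3165]
tool_rot: [3.141, -0.001, 0.112]
force: [1.4, -0.3, 0.6]
grip_width: 0.0298
```

Run:
```python
from h import *
rows([(.45,-.1,.33,.35,0),(.45,.1,.33,.7,0)]); print(telemetry.observe()["force"])
p,d=imaging.grab_frame("side")
cv2.imwrite(f"pics/side6z.png",cv2.resize(p[80:300,170:420],None,fx=2.4,fy=2.4,interpolation=cv2.INTER_CUBIC))
```

```text
now [ 0.4195 -0.3776  0.3165] [ 3.1408e+00 -8.0000e-04  1.1170e-01] w 0.0298 t 14.62 q [-0.14  0.66  1.27  1.69 -0.66  1.29 -0.19]
dist 0.280 ang 13.7 [0.0613, -0.2725, -0.0137] [0.0009, -0.0007, -0.2383]
dist 0.479 ang 33.7 [0.0836, -0.4712, -0.0138] [0.001, -0.0006, -0.5883]
[ 1.40433593 -0.29359344  0.61370929]
```

View pics/side6z.png

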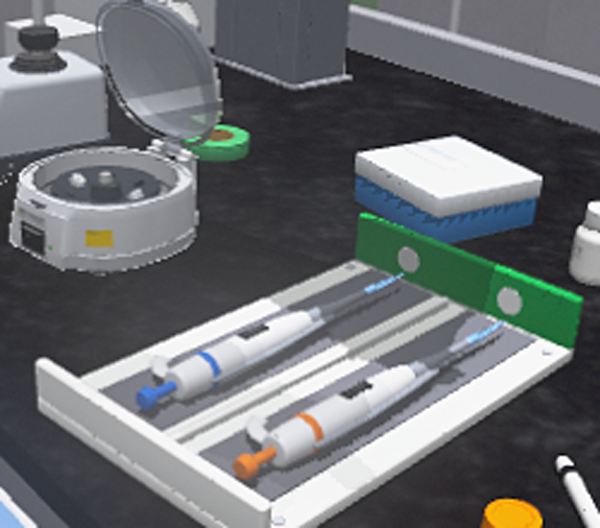

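Both pipettes now lie parallel with tips to the green wall. I'll measure from this view against the start.

Run:
```python
from h import *
np.set_printoptions(precision=4,suppress=True)
p,d=imaging.grab_frame("side")
C=np.array([.4542,-.3133]);th=np.radians(6.45);R=np.array([[np.cos(th),np.sin(th)],[-np.sin(th),np.cos(th)]])
for nm,dd in (("before",np.load("side0.npz")["d"]),("now",d)):
    W=cloud("side",dd);T=(W[...,:2]-C)@R.T;z=W[...,2]
    for s in(-1,1):
        b=(abs(T[...,0])<.158)&(T[...,1]*s>.006)&(T[...,1]*s<.1)
        t=T[b&(z>.028)&(z<.06)];h=b&(z>.038)&(z<.05);a=T[h].astype(np.float32)
        vx,vy,x0,y0=cv2.fitLine(a,cv2.DIST_HUBER,0,.01,.01).ravel()
        print(nm,"lane",s,"x",t[:,0].min(),t[:,0].max(),"mid",(t[:,0].min()+t[:,0].max())/2,"handle top: y",y0,"deg",np.degrees(np.arctan(vy/vx)),"zmax",np.percentile(z[h],95))
s=telemetry.observe();print(s["qd"].round(3),s["clock"])
```

```text
before lane -1 x -0.13918314453005848 0.14956747112553023 mid 0.005192163297735877 handle top: y -0.043836392 deg -2.7528408 zmax 0.04387779397569686
before lane 1 x -0.14171759121456803 0.14374897795415478 mid 0.0010156933697933745 handle top: y 0.035975907 deg 2.3323083 zmax 0.043751653330474836
now lane -1 x -0.14766705468252145 0.14139144968906736 mid -0.0031378024967270435 handle top: y -0.06272624 deg -0.11550946 zmax 0.04369620350807587
now lane 1 x -0.14254755298174399 0.14645497217378725 mid 0.0019537095960216327 handle top: y 0.035079286 deg 1.5817233 zmax 0.04396849068392543
[ 0.014  0.042 -0.057  0.068 -0.036 -0.058  0.029] 14.725
```

>>> {"fn": "carry_out", "kwargs": {
  "series": [
    [0,0,0,0,0,0,165],
    [0,0,0,0,0,0,165],
    [0,0,0,0,0,0,165],
    [0,0,0,0,0,0,165]
  ]
}}

```text
clock: 15.22
position: [0.42, -0.3775, 0.3132]
tool_rot: [-3.141, 0.001, 0.113]
force: [-0.2, -0.2, -1.0]
grip_width: 0.0302
```

```bash
python3 -c "
from workcell import ticket;print(ticket.job_done())"
```

```text
the job is handed in; nothing more can be done
None
```

I picked up the orange pipette by its handle and lifted it about 120 mm. I then turned it half a turn above its own lane, set it down with about 3 N of contact, released it and backed the arm off. I handed the job in at about 15 s; it reports no verdict.

My last checks, from side-camera depth only because I did not repeat the top view with the arm out of the way:
- **Position along the lane:** about -3 mm from the middle.
- **Position across the lane:** within about 3 mm of the centre line. The handle measured 3 mm off its ideal, about the same as this view's own bias at the start.
- **Direction and height:** about 0.1° off the lane's direction, tip to the green wall, lying flat with the handle top at 44 mm as before.
- **Blue pipette:** within about 1 mm of where it started. Its fitted angle changed by 0.75°, which I take as measurement noise.
- **Centrifuge:** I planned the turn about 0.1 m clear of it, and the wrist force readings showed no knocks.

The two cameras disagreed by about 3 mm on where the orange handle lay across the lane at the start, which made no difference to the grip.

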